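# Check the bench caliper against the 30 mm gauge block

### The job

The bench caliper is due for its check: take the 30 mm gauge block (the middle-sized one of the three) out of its sloping stand and stand it upright on the caliper's work rest, square between the open jaws. Then slide the moving jaw gently towards the fixed jaw until the block sits without a gap between both jaws, and let go; push low, at the slider's thumb rest, so that the jaw is never cocked. Leave the other two blocks in the stand and everything else on the bench where it is.

Things in the scene. Friction and masses are not known exactly. Their poses are not given: they have to be found in the camera images.
- block_30_mid (a point): Centre of the gauge block to use: plain bright steel, 9 mm thick (x axis) x 30 mm long between its measuring faces (y axis) x 35 mm tall (z axis), 60 to 95 g. It starts in one of the stand's three slots, in no fixed order, z axis leaning 30 degrees to the stand's front; the lower 18.5 mm sit in the slot (1.5 mm play across the thickness), the upper 16.5 mm stand out.
- block_20_mid (a point): Centre of a like steel block, 9 x 20 x 35 mm, in another slot of the stand; it stays there. Axes as for the 30 mm block.
- block_40_mid (a point): Centre of a like steel block, 9 x 40 x 35 mm, in another slot of the stand; it stays there. Axes as for the 30 mm block.
- stand: Dark plastic gauge block stand, fixed to the bench, like a small lectern 164 mm wide (its y axis). Its top face, 48 mm deep, slopes 30 degrees and looks up and to the front (its -x axis, roughly to the robot), 49 mm high at the front edge, 73 mm at the rear. Three slots, 50 mm apart in y, 10.5 x 42.5 mm and 18.5 mm deep, are sunk square to that face. Origin: centre of the underside.
- caliper: Steel caliper, jaws up, on a grey base plate (80 x 222 x 12 mm) fixed to the bench. z up, y along the beam; origin on the bench below the fixed jaw's measuring face (y = 0; that jaw fills y = 0 to 17 mm), x = 0 in the jaws' middle plane. The moving jaw and slider lie on the -y side and close towards +y. Beam's upper edge 52 mm, jaw tips 92 mm above the bench; jaws 6 mm thick (x).
- rest_top (a point): Centre of the work rest's flat top: the dark block beside the fixed jaw, 22 mm in x, 24 mm in y (from the fixed jaw's face, y = 0, to y = -24 mm), 55 mm above the bench. Axes as for the caliper.
- jaw_face (a point): Middle of the moving jaw's measuring face, 72.5 mm above the bench; the face looks along the caliper's +y, to the fixed jaw.
- thumb_rest (a point): Centre of the thumb rest, a ridged black lug 10 (x) x 12 (y) x 11 mm (z) on top of the slider, 50 mm behind the moving jaw's face (towards the caliper's -y); its centre is 64.5 mm, its top 70 mm above the bench. The slider's flat top, which carries it, lies 59 mm above the bench, is 16 mm wide and runs from the jaw to 14 mm behind the lug. Axes as for the caliper.
- jaw (a joint): Travel of the moving jaw in m: the opening between the jaw faces is 26 mm + this value (0 to 50 mm; starts at 16 to 46 mm). It slides with about 3 N of friction and stays where it is left; with the 30 mm block held without a gap it reads 0.004.
- jaw_tilt (a joint): Cocking of the moving jaw on the beam in rad, 0 = square, positive = tip leaning to the fixed jaw. It turns about a cross axis 63 mm above the bench against a weak centring spring (1.2 N m/rad), so pushing high on the jaw cocks it and pushing at the thumb rest, at the height of that axis, hardly does.
- screwdriver: Screwdriver, 167 mm, lying near the front edge; leave it alone.
- usb_stick: Memory stick, 50 x 17 x 8 mm, lying between stand and caliper; leave it alone.
- small_vial: White vial with a screw cap, 25 mm across, 45 mm tall, standing behind the caliper; leave it alone.
- label_roll: Roll of white labels, 74 mm across, 30 mm tall, lying at the right; leave it alone.
- timer: White bench timer, 64 x 44 x 33 mm, standing at the left; leave it alone.
- block_30: The 30 mm block itself: the same block as block_30_mid, origin at the centre of its 9 x 30 mm underside.
- screen_corner (a point): Lower left corner of the computer screen, fixed: from here the screen, 12 mm thick, runs 545 mm to the right and slightly away from the robot and 325 mm up. It stands behind the caliper; keep the arm and gripper clear of it, also on the way from the start pose, which lies to its right.

How it is judged:
By the outcome, as a careful person would: the job done as asked, in the order asked, and still so for the second after the job is handed in, with the robot touching nothing.
It also fails if it takes over 58 s, if anything falls off the work surface, if the arm or the gripper's body presses on something with over 40 N, if the wrist force passes 120 N, or if a joint passes its speed limit or range.

### The arm

A 6-joint arm with a two-finger parallel gripper is mounted at the origin on a cart in front of the work surface, level with it; the furniture and walls round the work are solid. World frame = base frame: x ahead of the robot, y to its left, z up, the work surface at z = 0. Lengths are in m, angles in rad, forces in N, time in s.
With the tool pointing down it reaches from about 0.35 to 0.975 m from the base axis. Payload 4.9 kg.
Tool frame: the origin (TCP) lies on the front face of the gripper's body, between the roots of the fingers; the fingertips stand ctrl.finger_overhang ahead of it and the grasp point (between the pads) lies 54 mm ahead of it (ctrl.finger_overhang is the distance from the TCP to the fingertips, in m); z points along the fingers, y is the line along which they close (so a half turn about z gives the same grasp; the last joint's range is limited). The gripper opens to 85 mm and grips with 20 to 120 N. Pads are 22 mm wide; open, the fingers measure 114 mm over their backs; the gripper's body (76 mm by 85 mm) begins 54 mm behind the grasp point. The pads swing forward as they close: fully open they stand 13 mm farther back than shut.
Start: joints at [-1.43, 0.053, 1.613, -0, 1.476, -0.119], TCP at [0.161, -0.604, 0.304] pointing down, gripper open.
Joint ranges: [-3.01, 3.01], [-1.01, 2.22], [0.06, 2.58], [-1.02, 4.17], [0.09, 2.62], [-3.14, 3.14]. Speed limits (rad/s): [2.57, 2.57, 3.14, 3.14, 3.14, 3.14].

### API

Orientations are given as a rotation vector (axis times angle).
In Python, from station import ctrl, vision gives the robot as it stands. The module is installed in compiled form; this text tells all that it offers.
- The arm moves only by the tool drive_tool, never from a script. Its argument "rows" is a list of rows, each a list of 2 entries, a list of its own where there are three numbers: the shift along the tool's x, y, z in m, then the turn about the tool's z in rad. A call has 1 to 10 rows; each row shifts and turns the commanded pose from where the row before left it, along the tool's axes as they then stand; what a row does not reach is not made up. A row lasts 1/10 s, in which the tool goes at most 50 mm and 8.59 degrees, less where a joint would pass 70% of its speed; a pose out of reach is approached as far as the arm can. A call with a gripper value outside its range is refused whole. "jaw" is the closure, from 0 (fully open) to 1 (shut), set as the call begins (left out, the last holds). The fingers move at their own pace and stop on an object; "grip_force" is the grip in N (left out, the last holds). Time passes only in rows, so rows that do not move let the fingers close. It gives the time, the measured TCP pose, the force, the opening and the grip force at its end, in the units of the state.
- ctrl.get_obs(): the state, without advancing time (a new reading comes with each control period).
- vision.get_image(name): name is "scene" or "top"; returns a dict with "image" (400x640x3 uint8, blue, green, red), "vertical_fov" (degrees; the focal length in pixels is half the picture's height over the tangent of half this angle, whatever the lens; pixels are square), "cx", "cy" (the principal point, pixels), "R" (3x3) and "t" (3): a world point X has camera coordinates R X + t. Camera axes: x right, y down, z forward; pixel columns grow to the right and rows downward; lengths in m; the calibration is good to about 2 mm. A picture is of the moment at which its call begins. There is no depth.
- ctrl.finish_job(): hands the job in; it is judged then, once.
The state is a dict: "t": time; "q": joint angles; "dq": joint speeds; "effort": joint torques, N m; "tool_pos": TCP position; "tool_rot": TCP orientation; "contact_force": force on the tool from outside, world axes, zero at the start; "wrist_torque": the same for the moment, N m; "opening": finger opening in m; "grip_force": force on a finger pad.
Only numpy, scipy, OpenCV 4.12 (cv2) and the standard library are available. Lean on these libraries where they do the work, as an engineer would, in place of code of your own. Each camera call takes 0.05 s, during which the arm holds its last target. There are 200 camera calls.

## Working session

There is one attempt and no reset: what is moved stays moved. The work goes in short steps, Python scripts to look and compute and a tool call to move; the robot and the scene stay as the last step left them, time stands still between calls to the robot, and variables do not carry over. Pictures are saved under pics/ and viewed, at most 10 in all, crops included, and the job is handed in when it is done.

Besides the shell and the picture viewer there is one more tool, called after "Emit:" by a JSON object that holds its "api" and its "payload", one argument or row to a line. drive_tool: Moves the arm, as the interface text tells. Its arguments: {"type":"object","properties":{"rows":{"type":"array","items":{"type":"array"}},"jaw":{"type":"number"},"grip_force":{"type":"number"}},"required":["rows"]}

```bash
mkdir -p pics; python3 - <<'E'
from station import ctrl, vision
import cv2,numpy as np
for n in("scene","top"):
    d=vision.get_image(n); cv2.imwrite(f"pics/{n}0.png",d["image"]); np.save(f"{n}0.npy",d,allow_pickle=True)
    print(n,d["vertical_fov"],d["cx"],d["cy"],np.round(d["R"],4).tolist(),np.round(d["t"],4), (-d["R"].T@d["t"]).round(3))
print(ctrl.get_obs(),ctrl.finger_overhang)
E
```

```text
scene 46.81858885259898 324.74270447171233 196.97656240571246 [[0.7788, -0.6272, -0.0102], [-0.4787, -0.5837, -0.6558], [0.4054, 0.5156, -0.7548]] [-0.3176  0.3914  1.1496] [-0.031 -0.563  1.121]
top 52.453505595182435 321.60301693779013 195.31760602629575 [[0.0013, -0.9999, 0.0167], [-0.9997, -0.0017, -0.0252], [0.0252, -0.0167, -0.9995]] [0.0936 0.4916 1.2331] [0.46  0.115 1.243]
{'t': 0.1, 'q': array([-1.42998768e+00,  5.32875299e-02,  1.61417559e+00, -5.44799953e-06,
        1.47601370e+00, -1.19006771e-01]), 'dq': array([-0.00033262, -0.00168667, -0.00320378, -0.00147643, -0.00115891,
        0.00267966]), 'effort': array([ 7.11538505e-04, -3.94905102e+01, -3.71359706e+01, -1.10475905e-04,
        3.98492746e-03, -7.78653259e-06]), 'tool_pos': array([ 0.16049694, -0.60358627,  0.3027766 ]), 'tool_rot': array([-3.11325291e+00, -4.06726923e-01,  4.07557697e-05]), 'contact_force': array([-0.70726964, -0.76945992, -0.40667354]), 'wrist_torque': array([ 0.04870514, -0.01116198,  0.00600037]), 'grip_force': 0.0, 'opening': 0.08502510736983963} 0.0726
```

View pics/scene0.png

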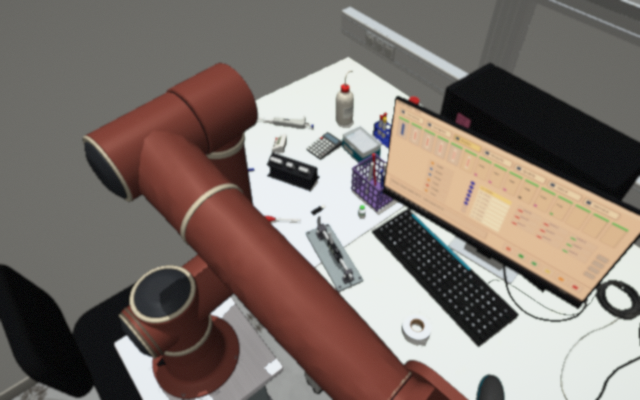

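View pics/top0.png

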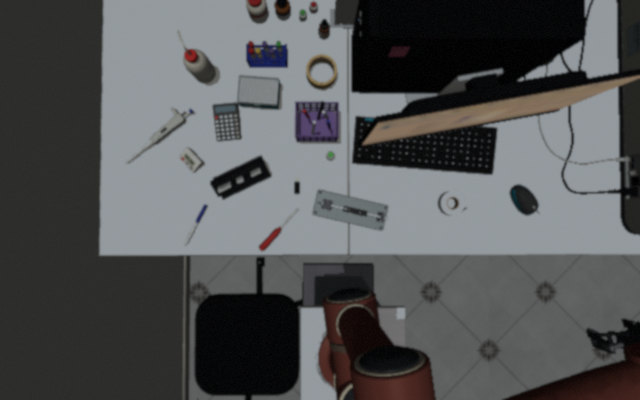

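The two views show the stand (top ≈(241,177), scene ≈(292,170)) and the caliper (top ≈(350,210), scene ≈(333,255)). I'll enlarge both.

```bash
cat > h.py <<'E'
import numpy as np,cv2
def load(n): return np.load(n+".npy",allow_pickle=True).item()
def ray(d,uv):
    f=200/np.tan(np.radians(d["vertical_fov"]/2)); R=d["R"]; c=-R.T@d["t"]
    v=R.T@np.array([(uv[0]-d["cx"])/f,(uv[1]-d["cy"])/f,1]); return c,v/np.linalg.norm(v)
def onz(d,uv,z):
    c,v=ray(d,uv); return c+v*(z-c[2])/v[2]
def tri(rs):
    A=sum(np.eye(3)-np.outer(v,v) for c,v in rs); b=sum((np.eye(3)-np.outer(v,v))@c for c,v in rs)
    X=np.linalg.solve(A,b); return X,max(np.linalg.norm((np.eye(3)-np.outer(v,v))@(X-c)) for c,v in rs)
def proj(d,X):
    f=200/np.tan(np.radians(d["vertical_fov"]/2)); p=d["R"]@np.asarray(X)+d["t"]; return np.array([d["cx"]+f*p[0]/p[2],d["cy"]+f*p[1]/p[2]])
def crop(d,u,v,w,h,s,grid=10):
    im=cv2.resize(d["image"][v:v+h,u:u+w],None,fx=s,fy=s,interpolation=cv2.INTER_CUBIC)
    for x in range((-u)%grid,w,grid): cv2.line(im,(int((x+.5)*s),0),(int((x+.5)*s),5),(0,0,255)); cv2.putText(im,str(u+x),(int(x*s),15),0,.35,(0,0,255))
    for y in range((-v)%grid,h,grid): cv2.line(im,(0,int((y+.5)*s)),(5,int((y+.5)*s)),(0,0,255)); cv2.putText(im,str(v+y),(6,int((y+.5)*s+4)),0,.35,(0,0,255))
    return im
E
python3 - <<'E'
from h import *
s=load("scene0");t=load("top0")
a=np.hstack([crop(t,204,150,80,60,5),crop(t,308,180,80,60,5)])
b=np.hstack([crop(s,260,142,80,60,5),crop(s,298,210,80,60*1,5)])
b2=crop(s,298,210,80,80,5)
cv2.imwrite("pics/m1.png",np.vstack([a,b]))
E
```

```text
(no output)
```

View pics/m1.png

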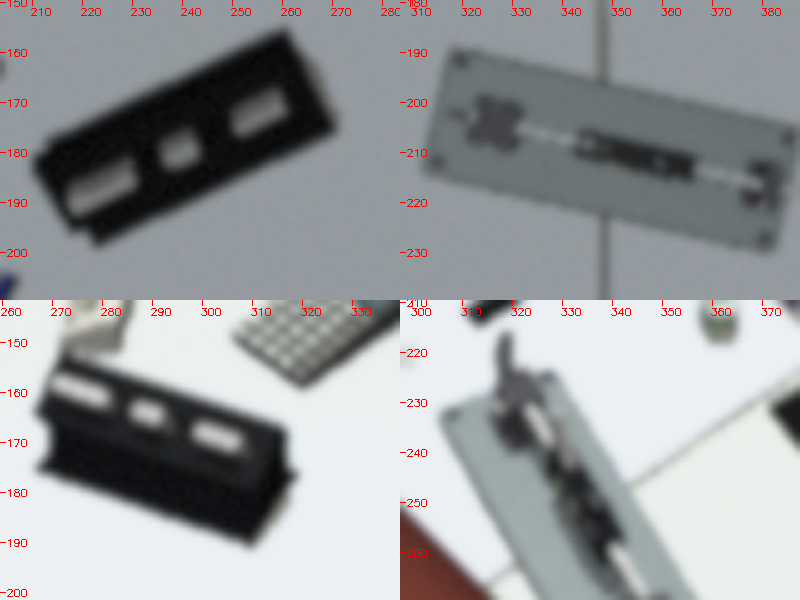

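Stand (top view): 40 mm block at ≈(225,187), 20 mm at ≈(239,180), and the 30 mm one in the right slot at ≈(256,172). Caliper: the fixed jaw and rest are the dark cluster at ≈(326,205), and the slider spans u≈343–366. Next I'll measure the blobs and edges in both views.

```bash
python3 - <<'E'
from h import *
s=load("scene0");t=load("top0")
def blobs(d,u,v,w,h,th):
    g=cv2.cvtColor(d["image"],cv2.COLOR_BGR2GRAY)[v:v+h,u:u+w]
    g=cv2.resize(g,None,fx=8,fy=8,interpolation=cv2.INTER_CUBIC)
    n,l,st,c=cv2.connectedComponentsWithStats((g>th).astype(np.uint8))
    out=[]
    for i in range(1,n):
        x,y,ww,hh,a=st[i]
        if a<500 or x==0 or y==0 or x+ww==w*8 or y+hh==h*8: continue
        p=np.argwhere(l==i)[:,::-1].astype(np.float32)
        r=cv2.minAreaRect(p); f=lambda q:np.array(q)/8-.5+7/16*0+np.array([u,v])
        out.append((f(r[0]),np.array([f(q) for q in cv2.boxPoints(r)]),a/64))
    return sorted(out,key=lambda o:o[0][0])
T=blobs(t,204,150,80,60,75); S=blobs(s,260,142,70,52,130)
for a in T: print("T",a[0].round(1),a[2],a[1].round(1).tolist())
for a in S: print("S",a[0].round(1),a[2],a[1].round(1).tolist())
for a,b in zip(T,S): 
    X,e=tri([ray(t,a[0]),ray(s,b[0])]); print(X.round(4),round(e,4))
# gray profile caliper top, gamma crops
def gam(im): return (255*(im/255.)**.45).astype(np.uint8)
c=[dict(t,image=gam(t["image"])),dict(s,image=gam(s["image"]))]
a=np.hstack([crop(c[0],205,152,66,50,6),crop(c[0],308,185,66,50,6)])
b=np.hstack([crop(c[1],262,145,66,50,6),crop(c[1],303,212,66,50,6)])
cv2.imwrite("pics/m2.png",np.vstack([a,b]))
E
```

```text
T [223.6 187.4] 67.875 [[216.0, 188.3], [228.9, 181.8], [231.2, 186.6], [218.3, 193.0]]
T [239.5 179.9] 32.90625 [[235.0, 179.0], [241.7, 175.9], [243.9, 180.8], [237.3, 183.9]]
T [255.1 172.3] 46.90625 [[249.2, 172.5], [258.9, 167.7], [261.0, 172.0], [251.4, 176.9]]
S [289. 164.] 19.375 [[285.5, 164.8], [286.7, 161.3], [292.5, 163.2], [291.3, 166.7]]
S [303.  168.8] 30.546875 [[298.0, 169.1], [299.2, 165.6], [308.0, 168.5], [306.8, 172.0]]
[0.529  0.3697 0.0485] 0.0205
[0.5515 0.3236 0.0472] 0.0207
```

View pics/m2.png

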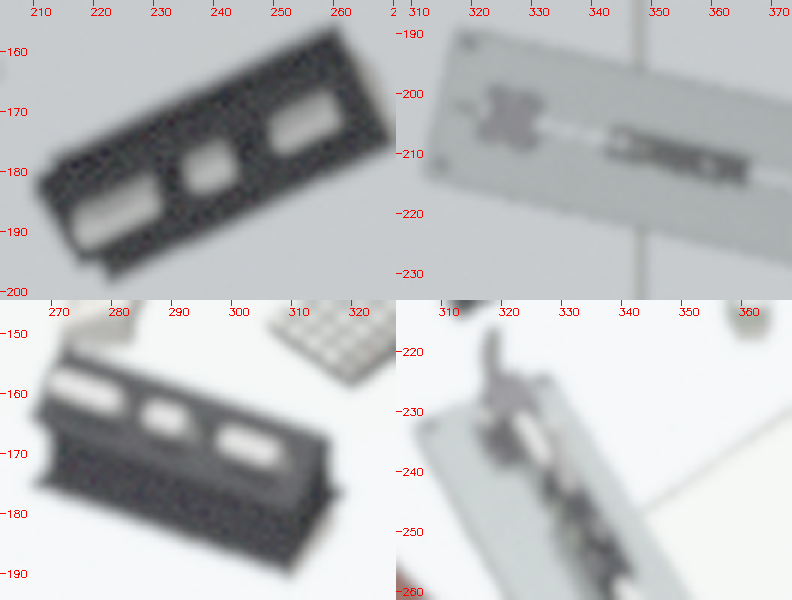

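The 30 mm block is at ≈(255.1,172.3) in the top view and ≈(303,168.8) in the scene view. The stand body has a recessed front under an overhanging sloped top. On the caliper, the rest's edge is near u≈332 and the moving jaw's face near u≈343 (top view).

```bash
python3 - <<'E'
from h import *
from scipy.ndimage import map_coordinates
s=load("scene0");t=load("top0")
for n,a,b in(("20",(239.5,179.9),(289,164)),("30",(255.1,172.3),(303,168.8))):
    X,e=tri([ray(t,a),ray(s,b)]); print(n,X.round(4),round(e,4), onz(t,a,.069).round(4), onz(s,b,.075).round(4))
b40=onz(t,(223.6,187.4),.069);b30=onz(t,(255.1,172.3),.069); d=b40-b30; print("stand yaw",np.degrees(np.arctan2(-d[0],d[1])),np.linalg.norm(d))
g=cv2.cvtColor(t["image"],cv2.COLOR_BGR2GRAY).astype(float)
# beam fit: bright ridge columns in strips
P=[]
for u in list(range(335,342))+list(range(369,376)):
    v0=round(206+(u-337)*.235); col=g[v0-4:v0+5,u]; w=np.clip(col-np.median(g[v0-8:v0+9,u])-3,0,None); P.append((u,(w*np.arange(v0-4,v0+5)).sum()/w.sum()))
P=np.array(P); W=np.array([onz(t,p,.052)[:2] for p in P]); k=np.polyfit(W[:,1],W[:,0],1); print("beam x=a*y+b",k,"res mm",(1e3*(W[:,0]-np.polyval(k,W[:,1]))).round(1), "yaw",-np.degrees(np.arctan(k[0])))
yaw=-np.arctan(k[0]); ya=np.array([-np.sin(yaw),np.cos(yaw)]); xa=np.array([np.cos(yaw),np.sin(yaw)])
# profiles along beam, at z=.055, origin at y=0 on beam
o=np.array([k[1],0.])
for off in(-9,-6,0,6,9):
    pr=[]
    for q in np.arange(-.06,.12,.004):
        p=proj(t,[*(o+ya*q+xa*off/1e3),.055]); pr.append(int(map_coordinates(g,[[p[1]],[p[0]]],order=1)[0]))
    print(off,pr)
E
```

```text
20 [0.5321 0.3328 0.0735] 0.0019 [0.534  0.3325 0.069 ] [0.5298 0.3327 0.075 ]
30 [0.5544 0.2883 0.0722] 0.0017 [0.5561 0.2877 0.069 ] [0.5515 0.2871 0.075 ]
stand yaw 25.891327406505397 0.10044596798065876
beam x=a*y+b [0.22735559 0.44620181] res mm [-0.2 -0.3  0.5  0.3 -0.4 -0.5  0.6 -0.4 -0.3  0.3  0.8  0.  -0.8  0.2] yaw -12.808780625529849
-9 [111, 110, 110, 111, 111, 103, 89, 84, 83, 74, 75, 76, 76, 77, 74, 78, 82, 88, 89, 82, 80, 83, 84, 91, 106, 113, 114, 113, 112, 113, 112, 102, 77, 67, 69, 69, 71, 71, 70, 80, 102, 111, 113, 112, 112]
-6 [115, 110, 112, 114, 111, 100, 71, 59, 58, 51, 56, 60, 54, 52, 50, 52, 55, 60, 63, 60, 59, 67, 70, 75, 101, 115, 116, 114, 117, 117, 112, 102, 82, 70, 68, 68, 68, 68, 70, 82, 98, 106, 108, 109, 111]
0 [133, 129, 132, 132, 128, 110, 68, 38, 36, 37, 49, 57, 43, 35, 35, 36, 36, 38, 46, 57, 63, 81, 94, 98, 120, 134, 133, 129, 133, 134, 129, 128, 114, 83, 69, 68, 68, 66, 79, 103, 95, 88, 91, 102, 111]
6 [113, 114, 115, 114, 113, 102, 78, 63, 59, 60, 62, 63, 60, 58, 61, 62, 60, 61, 62, 65, 68, 73, 79, 85, 108, 117, 114, 116, 118, 116, 115, 113, 92, 70, 67, 68, 70, 66, 71, 91, 104, 107, 109, 111, 112]
9 [110, 112, 111, 111, 111, 105, 96, 89, 86, 88, 91, 89, 87, 91, 88, 87, 89, 88, 87, 90, 92, 88, 92, 99, 109, 113, 112, 114, 114, 114, 113, 108, 87, 69, 67, 70, 72, 68, 69, 86, 106, 112, 113, 113, 113]
```

Emit:
{"api": "drive_tool", "payload": {
  "rows": [
    [[0.0305,-0.038,0],0],
    [[0.0305,-0.038,0],0],
    [[0.0305,-0.038,0],0],
    [[0.0305,-0.038,0],0],
    [[0.0305,-0.038,0],0],
    [[0.0305,-0.038,0],0],
    [[0.0305,-0.038,0],0],
    [[0.0305,-0.038,0],0],
    [[0.0305,-0.038,0],0],
    [[0.0305,-0.038,0],0]
  ],
  "jaw": 0.5,
  "grip_force": 20
}}

```text
t: 1.1
tool_pos: [0.3578, -0.1565, 0.3036]
tool_rot: [3.115, 0.406, 0.001]
contact_force: [1.7, -0.9, -1.0]
opening: 0.0428
grip_force: 0.0
```

Emit:
{"api": "drive_tool", "payload": {
  "rows": [
    [[0.0305,-0.038,0],0],
    [[0.0305,-0.038,0],0],
    [[0.0305,-0.038,0],0],
    [[0.0305,-0.038,0],0],
    [[0.0305,-0.038,0.01],0],
    [[0.0305,-0.038,0.01],0],
    [[0.0305,-0.038,0.02],0],
    [[0.0305,-0.038,0.02],0],
    [[0,0,0.01],-0.096],
    [[0,0,0.01],-0.096]
  ]
}}

```text
t: 2.1
tool_pos: [0.513, 0.1949, 0.2239]
tool_rot: [3.059, 0.714, -0.005]
contact_force: [0.4, -0.2, -0.1]
opening: 0.0431
grip_force: 0.0
```

```bash
python3 - <<'E'
from station import ctrl, vision
from h import *
o=ctrl.get_obs(); print({k:np.round(o[k],4).tolist() for k in("t","q","tool_pos","tool_rot","contact_force","opening")},ctrl.finger_overhang)
E
```

```text
{'t': 2.1, 'q': [0.2276, -0.0644, 1.8661, -0.0001, 1.343, 1.34], 'tool_pos': [0.513, 0.1949, 0.2239], 'tool_rot': [3.0593, 0.7138, -0.0049], 'contact_force': [0.4286, -0.2151, -0.1436], 'opening': 0.0431} 0.0726
```

Emit:
{"api": "drive_tool", "payload": {
  "rows": [
    [[0.025,-0.0205,0],0],
    [[0.025,-0.0205,0.01],0],
    [[0.025,-0.0205,0.02],0],
    [[0,0,0.02],0],
    [[0,0,0],0],
    [[0,0,0],0]
  ]
}}

```text
t: 2.7
tool_pos: [0.5535, 0.2813, 0.1752]
tool_rot: [3.061, 0.704, -0.003]
contact_force: [0.8, -1.3, 0.5]
opening: 0.0429
grip_force: 0.0
```

```bash
cat >> h.py <<'E'
def gam(im): return (255*(im/255.)**.45).astype(np.uint8)
def snap(tag):
    from station import vision
    r=[]
    for n in("scene","top"):
        d=vision.get_image(n); d=dict(d,image=d["image"].copy()); np.save(n+tag+".npy",d,allow_pickle=True); r.append(d)
    return r
def dot(im,p,u,v,s,c=(0,0,255)): cv2.circle(im,(int((p[0]+.5-u)*s),int((p[1]+.5-v)*s)),2,c,-1)
E
python3 - <<'E'
from h import *
s,t=snap("1")
s0=load("scene0")
a=crop(dict(t,image=gam(t["image"])),205,140,80,60,5)
b=crop(dict(s,image=gam(s["image"])),255,115,80,80,5)[:300*1+100]
b=crop(dict(s,image=gam(s["image"])),258,118,80,60,5)
# caliper predictions on scene0
y=np.radians(-12.81); ya=np.array([-np.sin(y),np.cos(y)]); xa=np.array([np.cos(y),np.sin(y)]); o=np.array([.4462,0])
im=[]
for d,u,v in((s0,303,210),(t,310,180)):
    c=crop(dict(d,image=gam(d["image"])),u,v,80,60,5)
    for q,x,z,col in [(.091,0,.092,(0,0,255)),(.108,0,.092,(0,0,255)),(.091,0,.055,(0,0,255)),(.067,.011,.055,(255,0,0)),(.067,-.011,.055,(255,0,0)),(.091,.011,.055,(255,0,0)),(.091,-.011,.055,(255,0,0)),(.033,0,.092,(0,255,0)),(.033,0,.0725,(0,255,0)),(-.017,0,.070,(0,255,255))]:
        dot(c,proj(d,[*(o+ya*q+xa*x),z]),u,v,5,col)
    im.append(c)
cv2.imwrite("pics/m3.png",np.vstack([np.hstack([a,b]),np.hstack(im)]))
E
```

```text
(no output)
```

View pics/m3.png

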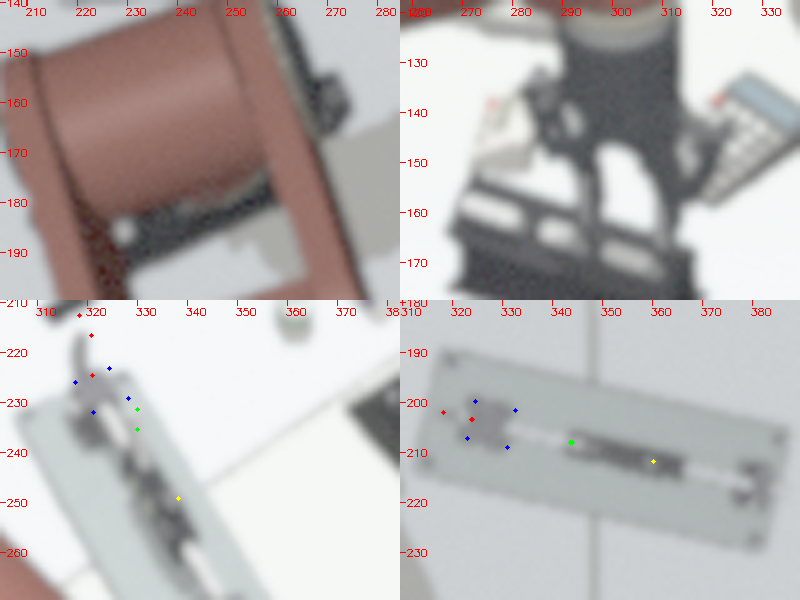

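The crop shows the fingers straddling the 30 mm block (scene ≈(303,168)), and the caliper predictions sit well on the top view. I'll correct slightly and descend.

Emit:
{"api": "drive_tool", "payload": {
  "rows": [
    [[0.003,-0.004,0.008],0],
    [[0,0,0.01],0],
    [[0,0,0.01],0],
    [[0,0,0],0],
    [[0,0,0],0]
  ]
}}

```text
t: 3.3
tool_pos: [0.5546, 0.2863, 0.1471]
tool_rot: [3.062, 0.703, -0.002]
contact_force: [0.6, -0.2, 0.6]
opening: 0.043
grip_force: 0.0
```

Emit:
{"api": "drive_tool", "payload": {
  "rows": [
    [[0,0,0.003],0],
    [[0,0,0],0]
  ]
}}

```text
t: 3.5
tool_pos: [0.555, 0.2865, 0.1449]
tool_rot: [3.062, 0.704, 0.0]
contact_force: [-0.6, -0.5, -0.6]
opening: 0.0425
grip_force: 0.0
```

Emit:
{"api": "drive_tool", "payload": {
  "rows": [
    [[0,0,0.003],0],
    [[0,0,0],0]
  ]
}}

```text
t: 3.7
tool_pos: [0.5549, 0.2865, 0.1417]
tool_rot: [3.062, 0.704, -0.001]
contact_force: [0.2, 0.8, -0.7]
opening: 0.0423
grip_force: 0.0
```

Emit:
{"api": "drive_tool", "payload": {
  "rows": [
    [[0,0,0.002],0],
    [[0,0,0],0]
  ]
}}

```text
t: 3.9
tool_pos: [0.5549, 0.2865, 0.1396]
tool_rot: [3.062, 0.704, -0.001]
contact_force: [-0.5, 0.6, -0.6]
opening: 0.0424
grip_force: 0.0
```

Emit:
{"api": "drive_tool", "payload": {
  "rows": [
    [[0,0,0.002],0],
    [[0,0,0],0]
  ]
}}

```text
t: 4.1
tool_pos: [0.5549, 0.2865, 0.1376]
tool_rot: [3.062, 0.704, -0.001]
contact_force: [-0.2, -1.0, -0.1]
opening: 0.0426
grip_force: 0.0
```

Emit:
{"api": "drive_tool", "payload": {
  "rows": [
    [[0,0,0],0],
    [[0,0,0],0],
    [[0,0,0],0],
    [[0,0,0],0],
    [[0,0,0],0]
  ],
  "jaw": 1,
  "grip_force": 30
}}

```text
t: 4.6
tool_pos: [0.555, 0.2866, 0.1381]
tool_rot: [-3.062, -0.704, -0.0]
contact_force: [-1.3, -0.9, 2.1]
opening: 0.0286
grip_force: 29.8
```

Emit:
{"api": "drive_tool", "payload": {
  "rows": [
    [[-0.0015,0,-0.0026],0],
    [[-0.0015,0,-0.0026],0],
    [[-0.0015,0,-0.0026],0],
    [[-0.002,0,-0.0035],0],
    [[0,0,0],0]
  ]
}}

```text
t: 5.1
tool_pos: [0.5491, 0.2837, 0.1499]
tool_rot: [-3.062, -0.704, -0.001]
contact_force: [0.7, -1.0, -0.7]
opening: 0.0288
grip_force: 29.6
```

Emit:
{"api": "drive_tool", "payload": {
  "rows": [
    [[0.003,0,-0.0023],0],
    [[0.003,0,-0.0023],0],
    [[0,0,0],0]
  ],
  "grip_force": 20
}}

```text
t: 5.4
tool_pos: [0.5532, 0.2857, 0.1523]
tool_rot: [3.061, 0.704, -0.009]
contact_force: [-4.6, -3.5, -2.1]
opening: 0.0286
grip_force: 29.0
```

Emit:
{"api": "drive_tool", "payload": {
  "rows": [
    [[0.003,0,-0.0023],0],
    [[0.003,0,-0.0023],0],
    [[0,0,0],0]
  ]
}}

```text
t: 5.7
tool_pos: [0.5598, 0.2889, 0.158]
tool_rot: [3.062, 0.704, -0.002]
contact_force: [-3.1, -1.3, -3.8]
opening: 0.0288
grip_force: 27.5
```

Emit:
{"api": "drive_tool", "payload": {
  "rows": [
    [[0.002,0,0],0],
    [[0,0,-0.01],0],
    [[0,0,-0.015],0],
    [[0,0,-0.015],0],
    [[0,0,0],0]
  ]
}}

```text
t: 6.2
tool_pos: [0.5644, 0.2908, 0.2044]
tool_rot: [-3.06, -0.703, -0.016]
contact_force: [0.6, 0.1, -0.6]
opening: 0.0286
grip_force: 27.8
```

```bash
python3 - <<'E'
from h import *
s,t=snap("2")
cv2.imwrite("pics/m4.png",crop(dict(s,image=gam(s["image"])),260,110,70,70,8))
E
```

```text
(no output)
```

View pics/m4.png

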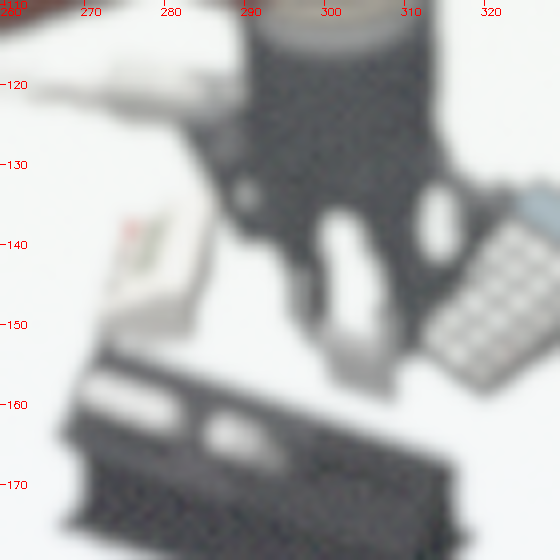

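The scene crop shows the block out of the stand and held between the fingertips (≈(304,155)). The other two are still in their slots. Now I'll stand it on clear bench for regrasping.

Emit:
{"api": "drive_tool", "payload": {
  "rows": [
    [[-0.031,-0.031,0],0],
    [[-0.031,-0.031,0],0],
    [[-0.031,-0.031,0],0],
    [[0,0,0.03],0],
    [[0,0,0.03],0],
    [[0,0,0.02],0],
    [[0,0,0.01],0],
    [[0,0,0],0],
    [[0,0,0],0]
  ]
}}

```text
t: 7.2
tool_pos: [0.438, 0.3331, 0.1091]
tool_rot: [-3.062, -0.703, -0.002]
contact_force: [0.1, 0.9, 0.2]
opening: 0.0285
grip_force: 27.8
```

Emit:
{"api": "drive_tool", "payload": {
  "rows": [
    [[0,0,0.004],0],
    [[0,0,0],0]
  ]
}}

```text
t: 7.4
tool_pos: [0.438, 0.3331, 0.1052]
tool_rot: [-3.061, -0.703, -0.002]
contact_force: [0.4, -0.2, -1.0]
opening: 0.0285
grip_force: 27.8
```

Emit:
{"api": "drive_tool", "payload": {
  "rows": [
    [[0,0,0.003],0],
    [[0,0,0],0]
  ]
}}

```text
t: 7.6
tool_pos: [0.4375, 0.3328, 0.1014]
tool_rot: [-3.062, -0.704, -0.0]
contact_force: [0.0, -0.4, -0.8]
opening: 0.0287
grip_force: 27.8
```

Emit:
{"api": "drive_tool", "payload": {
  "rows": [
    [[0,0,0.003],0],
    [[0,0,0],0]
  ]
}}

```text
t: 7.8
tool_pos: [0.4376, 0.333, 0.0985]
tool_rot: [-3.062, -0.704, -0.001]
contact_force: [0.6, 0.6, -0.1]
opening: 0.0285
grip_force: 27.8
```

Emit:
{"api": "drive_tool", "payload": {
  "rows": [
    [[0,0,0.002],0],
    [[0,0,0],0]
  ]
}}

```text
t: 8.0
tool_pos: [0.4385, 0.3334, 0.0983]
tool_rot: [-3.061, -0.704, -0.003]
contact_force: [-1.6, -0.1, 8.3]
opening: 0.0292
grip_force: 28.5
```

Emit:
{"api": "drive_tool", "payload": {
  "rows": [
    [[0,0,0.002],0],
    [[0,0,0],0]
  ]
}}

```text
t: 8.2
tool_pos: [0.4394, 0.3339, 0.0981]
tool_rot: [-3.061, -0.704, -0.006]
contact_force: [-2.6, -2.7, 15.9]
opening: 0.0285
grip_force: 29.2
```

Emit:
{"api": "drive_tool", "payload": {
  "rows": [
    [[0,0,-0.0035],0],
    [[0,0,0],0]
  ]
}}

```text
t: 8.4
tool_pos: [0.4377, 0.333, 0.0984]
tool_rot: [-3.061, -0.704, -0.002]
contact_force: [0.2, 0.6, 2.5]
opening: 0.0291
grip_force: 28.2
```

```bash
python3 - <<'E'
from h import *
s,t=snap("3")
c=[.4385,.333,0]; p=proj(s,c).round().astype(int); print(p)
a=crop(dict(s,image=gam(s["image"])),p[0]-22,p[1]-36,45,50,12)
for x in(-1,1):
  for y in(-1,1):
    for z in(0,.035):
      dot(a,proj(s,[c[0]+.0045*x*.9-.015*y*.437,c[1]+.0045*x*.437+.015*y*.9,z]),p[0]-22,p[1]-36,12)
cv2.imwrite("pics/m5.png",a)
E
```

```text
[268 193]
```

View pics/m5.png

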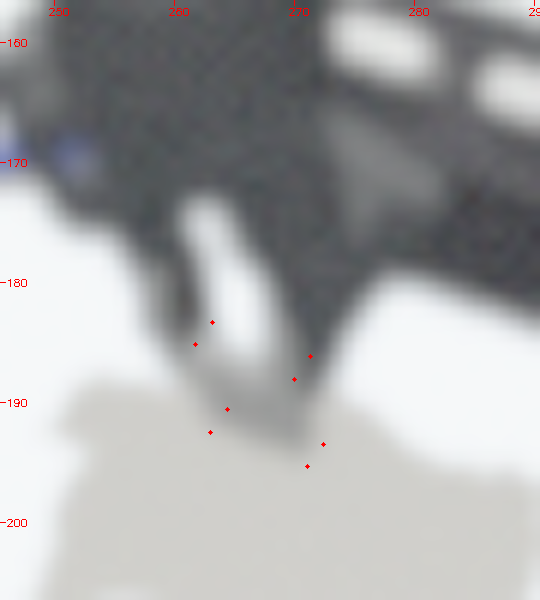

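The front face spans about (262,187) to (271,194), which matches the predicted upright outline, so the block is close to upright. I'll release, raise, turn 90° and regrasp across the thickness.

Emit:
{"api": "drive_tool", "payload": {
  "rows": [
    [[0,0,0],0],
    [[0,0,0],0],
    [[0,0,0],0],
    [[0,0,0],0]
  ],
  "jaw": 0.5
}}

```text
t: 8.9
tool_pos: [0.4372, 0.3327, 0.0975]
tool_rot: [3.062, 0.704, -0.001]
contact_force: [0.5, -0.2, 0.1]
opening: 0.0427
grip_force: 0.0
```

Emit:
{"api": "drive_tool", "payload": {
  "rows": [
    [[0,0,-0.015],0],
    [[0,0,-0.025],0],
    [[0,0,0],0],
    [[0,0,0],0]
  ]
}}

```text
t: 9.3
tool_pos: [0.4381, 0.3332, 0.1394]
tool_rot: [-3.061, -0.704, -0.004]
contact_force: [0.7, 0.4, -0.1]
opening: 0.0428
grip_force: 0.0
```

```bash
python3 - <<'E'
from h import *
s,t=snap("4")
c=[.4378,.333,0]; p=np.array([268,193])
a=crop(dict(s,image=gam(s["image"])),p[0]-22,p[1]-36,45,50,12)
for x in(-1,1):
  for y in(-1,1):
    for z in(0,.035):
      dot(a,proj(s,[c[0]+.0045*x*.9-.015*y*.437,c[1]+.0045*x*.437+.015*y*.9,z]),p[0]-22,p[1]-36,12)
cv2.imwrite("pics/m6.png",a)
E
```

```text
(no output)
```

View pics/m6.png

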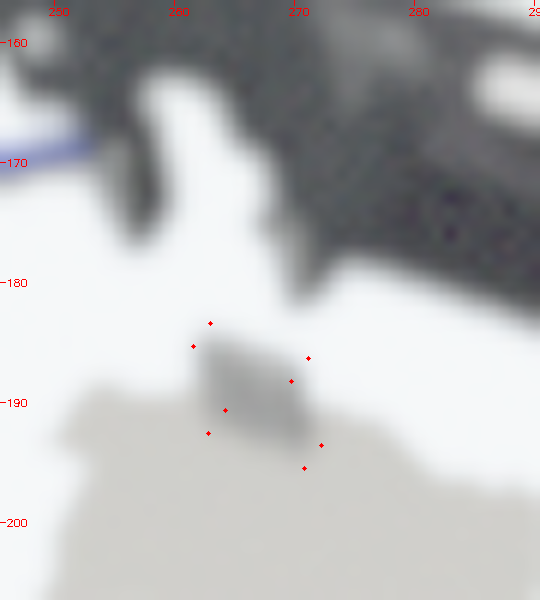

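The block stands upright on the bench, front face about (262,185)–(271,195), matching the predicted position.

Emit:
{"api": "drive_tool", "payload": {
  "rows": [
    [[0,0,0],-0.143],
    [[0,0,0],-0.143],
    [[0,0,0],-0.143],
    [[0,0,0],-0.143],
    [[0,0,0],-0.143],
    [[0,0,0],-0.143],
    [[0,0,0],-0.143],
    [[0,0,0],-0.143],
    [[0,0,0],-0.143],
    [[0,0,0],-0.143]
  ]
}}

```text
t: 10.4
tool_pos: [0.4368, 0.3325, 0.1366]
tool_rot: [-1.843, -2.543, 0.004]
contact_force: [-0.6, 0.4, -1.1]
opening: 0.0426
grip_force: 0.0
```

Emit:
{"api": "drive_tool", "payload": {
  "rows": [
    [[0,0,0],-0.141],
    [[0,0,0],0],
    [[0,0,0.02],0],
    [[0,0,0.02],0],
    [[0,0,0.018],0],
    [[0,0,0],0],
    [[0,0,0],0]
  ]
}}

```text
t: 11.1
tool_pos: [0.4371, 0.3327, 0.0794]
tool_rot: [-1.669, -2.661, 0.002]
contact_force: [-0.1, -0.6, 0.1]
opening: 0.0426
grip_force: 0.0
```

Emit:
{"api": "drive_tool", "payload": {
  "rows": [
    [[0,0,-0.003],0],
    [[0,0,0],0],
    [[0,0,0],0],
    [[0,0,0],0],
    [[0,0,0],0],
    [[0,0,0],0]
  ],
  "jaw": 1,
  "grip_force": 30
}}

```text
t: 11.7
tool_pos: [0.4385, 0.3335, 0.0847]
tool_rot: [1.667, 2.661, 0.004]
contact_force: [-1.0, -0.7, 6.0]
opening: 0.0085
grip_force: 31.5
```

Emit:
{"api": "drive_tool", "payload": {
  "rows": [
    [[0,0,-0.005],0],
    [[0,0,-0.02],0],
    [[0,0,-0.04],0],
    [[0,0,-0.045],0.135],
    [[0,0,0],0.135],
    [[0,0,0],0.135],
    [[0,0,0],0.135],
    [[0,0,0],0.135],
    [[0,0,0],0]
  ]
}}

```text
t: 12.6
tool_pos: [0.4371, 0.3327, 0.1927]
tool_rot: [-2.455, -1.961, 0.001]
contact_force: [-0.0, 0.2, -1.5]
opening: 0.0087
grip_force: 30.6
```

Emit:
{"api": "drive_tool", "payload": {
  "rows": [
    [[-0.0423,0.0136,0],0],
    [[-0.0423,0.0136,0],0],
    [[-0.0423,0.0136,0],0],
    [[-0.0423,0.0136,0],0],
    [[-0.0423,0.0136,0],0],
    [[-0.0423,0.0136,0],0],
    [[0,0,0],0],
    [[0,0,0],0],
    [[0,0,0],0]
  ]
}}

```text
t: 13.5
tool_pos: [0.4607, 0.068, 0.1928]
tool_rot: [-2.453, -1.962, 0.0]
contact_force: [-0.7, -0.3, -0.7]
opening: 0.0085
grip_force: 30.6
```

```bash
cat >> h.py <<'E'
def cal():
    from station import ctrl
    o=ctrl.get_obs(); y=np.radians(-12.81); ya=np.array([-np.sin(y),np.cos(y)]); xa=np.array([np.cos(y),np.sin(y)])
    p=o["tool_pos"][:2]-[.4462,0]; r=o["tool_rot"]
    f=o["contact_force"]
    print("q",(p@ya).round(4),"x",(p@xa).round(4),"z",o["tool_pos"][2].round(4),"ang",np.degrees(2*np.arctan2(r[1],r[0])).round(2)%180,"F q,x,z",(f[:2]@ya).round(1),(f[:2]@xa).round(1),f[2].round(1),"t",o["t"])
E
python3 -c "
from h import *
cal()"
```

```text
q 0.0695 x -0.0009 z 0.1928 ang 77.32999999999998 F q,x,z -0.4 -0.6 -0.7 t 13.5
```

Emit:
{"api": "drive_tool", "payload": {
  "rows": [
    [[0,0.001,0.015],0],
    [[0,0,0.015],0],
    [[0,0,0.01],0],
    [[0,0,0.005],0],
    [[0,0,0],0],
    [[0,0,0],0]
  ]
}}

```text
t: 14.1
tool_pos: [0.4622, 0.0674, 0.1484]
tool_rot: [2.454, 1.961, 0.001]
contact_force: [0.5, -0.1, 0.0]
opening: 0.0083
grip_force: 30.6
```

Emit:
{"api": "drive_tool", "payload": {
  "rows": [
    [[0.002,0,0],0],
    [[0.001,0,0],0],
    [[0,0,0],0]
  ]
}}

```text
t: 14.4
tool_pos: [0.4629, 0.0701, 0.1484]
tool_rot: [2.454, 1.96, 0.001]
contact_force: [0.2, -1.0, -0.8]
opening: 0.0082
grip_force: 30.6
```

Emit:
{"api": "drive_tool", "payload": {
  "rows": [
    [[0.001,0,0],0],
    [[0.001,0,0],0],
    [[0,0,0],0]
  ]
}}

```text
t: 14.7
tool_pos: [0.463, 0.072, 0.1479]
tool_rot: [-2.455, -1.96, -0.0]
contact_force: [-0.8, 0.7, 0.4]
opening: 0.0083
grip_force: 30.6
```

```bash
python3 -c "
from h import *
cal()"
```

```text
q 0.074 x 0.0004 z 0.1479 ang 77.22000000000003 F q,x,z 0.5 -0.9 0.4 t 14.7
```

Emit:
{"api": "drive_tool", "payload": {
  "rows": [
    [[0.001,0,0],0],
    [[0.001,0,0],0],
    [[0,0,0],0]
  ]
}}

```text
t: 15.0
tool_pos: [0.4635, 0.074, 0.1479]
tool_rot: [-2.455, -1.961, 0.0]
contact_force: [1.5, -0.1, -1.6]
opening: 0.0082
grip_force: 30.6
```

Emit:
{"api": "drive_tool", "payload": {
  "rows": [
    [[0.001,0,0],0],
    [[0.001,0,0],0],
    [[0,0,0],0]
  ]
}}

```text
t: 15.3
tool_pos: [0.4639, 0.076, 0.1479]
tool_rot: [-2.455, -1.961, -0.0]
contact_force: [-0.7, -0.4, -0.6]
opening: 0.0084
grip_force: 30.6
```

Emit:
{"api": "drive_tool", "payload": {
  "rows": [
    [[0.001,0,0],0],
    [[0.001,0,0],0],
    [[0,0,0],0]
  ]
}}

```text
t: 15.6
tool_pos: [0.4643, 0.0779, 0.148]
tool_rot: [-2.455, -1.961, -0.0]
contact_force: [1.2, 0.1, -0.8]
opening: 0.0082
grip_force: 30.6
```

```bash
python3 -c "
from h import *
cal()"
```

```text
q 0.08 x 0.0004 z 0.148 ang 77.23000000000002 F q,x,z 0.4 1.1 -0.8 t 15.6
```

Emit:
{"api": "drive_tool", "payload": {
  "rows": [
    [[0.001,0,0],0],
    [[0.001,0,0],0],
    [[0,0,0],0]
  ]
}}

```text
t: 15.9
tool_pos: [0.4645, 0.0785, 0.148]
tool_rot: [2.452, 1.96, -0.006]
contact_force: [-2.2, -7.0, 2.2]
opening: 0.0086
grip_force: 30.9
```

Emit:
{"api": "drive_tool", "payload": {
  "rows": [
    [[0.001,0,0],0],
    [[0.001,0,0],0],
    [[0,0,0],0]
  ]
}}

```text
t: 16.2
tool_pos: [0.4647, 0.0788, 0.148]
tool_rot: [2.45, 1.959, -0.012]
contact_force: [-5.1, -14.9, 3.5]
opening: 0.0084
grip_force: 31.2
```

```bash
python3 -c "
from h import *
cal()"
```

```text
q 0.081 x 0.0005 z 0.148 ang 77.28 F q,x,z -15.6 -1.7 3.5 t 16.2
```

Emit:
{"api": "drive_tool", "payload": {
  "rows": [
    [[-0.004,0,0],0],
    [[0,0,0.004],0],
    [[0,0,0],0]
  ]
}}

```text
t: 16.5
tool_pos: [0.464, 0.078, 0.1432]
tool_rot: [-2.454, -1.96, 0.0]
contact_force: [-0.2, -0.3, -1.2]
opening: 0.008
grip_force: 30.6
```

Emit:
{"api": "drive_tool", "payload": {
  "rows": [
    [[0,0,0.003],0],
    [[0,0,0],0]
  ]
}}

```text
t: 16.7
tool_pos: [0.464, 0.0781, 0.1404]
tool_rot: [-2.454, -1.96, 0.001]
contact_force: [0.2, 0.3, 0.2]
opening: 0.0083
grip_force: 30.6
```

Emit:
{"api": "drive_tool", "payload": {
  "rows": [
    [[0,0,0.002],0],
    [[0,0,0],0]
  ]
}}

```text
t: 16.9
tool_pos: [0.4646, 0.078, 0.1397]
tool_rot: [-2.454, -1.961, -0.0]
contact_force: [-2.6, 0.6, 4.4]
opening: 0.008
grip_force: 31.3
```

```bash
python3 -c "
from h import *
cal()"
```

```text
q 0.0801 x 0.0006 z 0.1397 ang 77.24000000000001 F q,x,z -0.0 -2.6 4.4 t 16.9
```

Emit:
{"api": "drive_tool", "payload": {
  "rows": [
    [[0,0,-0.001],0],
    [[0,0,0],0]
  ]
}}

```text
t: 17.1
tool_pos: [0.4644, 0.0779, 0.1399]
tool_rot: [2.455, 1.96, 0.001]
contact_force: [0.4, -0.3, -1.1]
opening: 0.008
grip_force: 30.6
```

Emit:
{"api": "drive_tool", "payload": {
  "rows": [
    [[0,0,0],0],
    [[0,0,0],0],
    [[0,0,0],0],
    [[0,0,0],0],
    [[0,0,0],0]
  ],
  "jaw": 0.65
}}

```text
t: 17.6
tool_pos: [0.4643, 0.0778, 0.1399]
tool_rot: [2.455, 1.96, -0.0]
contact_force: [0.3, -0.1, 0.8]
opening: 0.0301
grip_force: 0.0
```

Emit:
{"api": "drive_tool", "payload": {
  "rows": [
    [[0,0,-0.01],0],
    [[0,0,-0.03],0],
    [[0,0,-0.03],0],
    [[0,0,0],0],
    [[0,0,0],0]
  ]
}}

```text
t: 18.1
tool_pos: [0.4649, 0.0778, 0.2114]
tool_rot: [2.453, 1.959, 0.003]
contact_force: [0.7, 0.1, -0.9]
opening: 0.0299
grip_force: 0.0
```

```bash
python3 - <<'E'
from h import *
cal()
s,t=snap("5")
y=np.radians(-12.81); ya=np.array([-np.sin(y),np.cos(y)]); xa=np.array([np.cos(y),np.sin(y)]); o=np.array([.4462,0])
im=[]
for d,u,v in((s,300,205),(t,310,180)):
    c=crop(dict(d,image=gam(d["image"])),u,v,50,60,8)
    for x in(-.0045,.0045):
      for q in(.0652,.0952):
        for z in(.055,.09): dot(c,proj(d,[*(o+ya*q+xa*x),z]),u,v,8)
    dot(c,proj(d,[*(o-ya*.017),.07]),u,v,8,(0,255,255))
    im.append(c)
cv2.imwrite("pics/m7.png",np.hstack(im))
E
```

```text
q 0.08 x 0.001 z 0.2114 ang 77.22 F q,x,z 0.3 0.6 -0.9 t 18.1
```

View pics/m7.png

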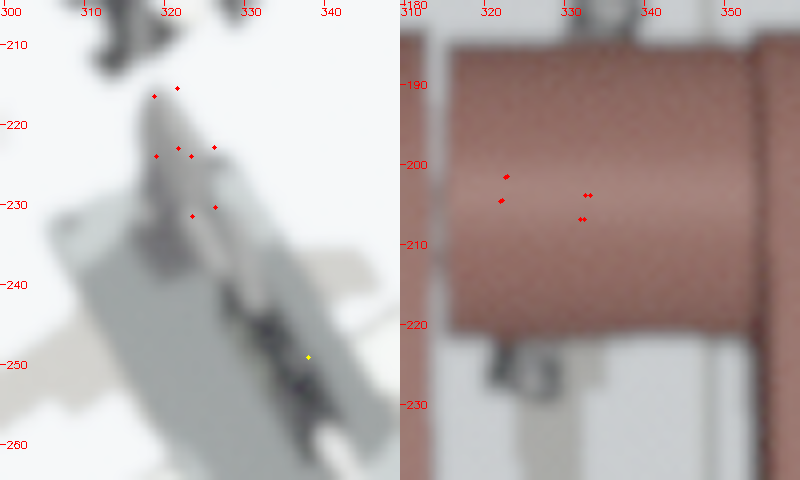

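The block stands upright against the fixed jaw (grey slab ≈(318–325, 217–230), scene view). Now I'll go behind the thumb rest with the fingers shut.

Emit:
{"api": "drive_tool", "payload": {
  "rows": [
    [[-0.04,0,0],0],
    [[-0.045,-0.001,0],0],
    [[-0.04,0,0],0],
    [[0,0,0],0],
    [[0,0,0.03],0],
    [[0,0,0.03],0],
    [[0,0,0.008],0],
    [[0,0,0],0],
    [[0,0,0],0]
  ],
  "jaw": 1
}}

```text
t: 19.1
tool_pos: [0.4362, -0.0436, 0.1426]
tool_rot: [2.454, 1.961, 0.001]
contact_force: [0.5, 0.7, 0.4]
opening: 0.0003
grip_force: 0.0
```

```bash
python3 -c "
from h import *
cal()"
```

```text
q -0.0448 x -0.0001 z 0.1426 ang 77.26 F q,x,z 0.8 0.3 0.4 t 19.1
```

Emit:
{"api": "drive_tool", "payload": {
  "rows": [
    [[0,0,0.005],0],
    [[0,0,0.0035],0],
    [[0,0,0],0]
  ]
}}

```text
t: 19.4
tool_pos: [0.4357, -0.0438, 0.1335]
tool_rot: [2.455, 1.961, 0.0]
contact_force: [0.5, -0.2, -0.5]
opening: 0.0001
grip_force: 0.0
```

Emit:
{"api": "drive_tool", "payload": {
  "rows": [
    [[0.003,0,0],0],
    [[0.003,0,0],0],
    [[0.003,0,0],0],
    [[0.003,0,0],0],
    [[0,0,0],0]
  ]
}}

```text
t: 19.9
tool_pos: [0.4385, -0.0319, 0.1335]
tool_rot: [2.454, 1.961, 0.0]
contact_force: [-0.3, 0.1, -0.1]
opening: 0.0
grip_force: 0.0
```

Emit:
{"api": "drive_tool", "payload": {
  "rows": [
    [[0.002,0,0],0],
    [[0.002,0,0],0],
    [[0.002,0,0],0],
    [[0.002,0,0],0],
    [[0,0,0],0]
  ]
}}

```text
t: 20.4
tool_pos: [0.4402, -0.0242, 0.1335]
tool_rot: [2.455, 1.961, 0.0]
contact_force: [-1.6, -3.3, 0.9]
opening: 0.0001
grip_force: 1.1
```

```bash
python3 -c "
from h import *
cal()"
```

```text
q -0.0249 x -0.0005 z 0.1335 ang 77.23 F q,x,z -3.6 -0.8 0.9 t 20.4
```

Emit:
{"api": "drive_tool", "payload": {
  "rows": [
    [[0.002,0,0],0],
    [[0.002,0,0],0],
    [[0.002,0,0],0],
    [[0.002,0,0],0],
    [[0.002,0,0],0],
    [[0.002,0,0],0],
    [[0.002,0,0],0],
    [[0.002,0,0],0],
    [[0,0,0],0]
  ]
}}

```text
t: 21.3
tool_pos: [0.4438, -0.0084, 0.1335]
tool_rot: [-2.455, -1.961, -0.001]
contact_force: [1.0, -2.0, 0.3]
opening: -0.0002
grip_force: 0.9
```

Emit:
{"api": "drive_tool", "payload": {
  "rows": [
    [[0.001,0,0],0],
    [[0.001,0,0],0],
    [[0.001,0,0],0],
    [[0,0,0],0]
  ]
}}

```text
t: 21.7
tool_pos: [0.4444, -0.0057, 0.1335]
tool_rot: [-2.455, -1.96, -0.0]
contact_force: [1.1, -2.0, 0.7]
opening: 0.0002
grip_force: 1.3
```

```bash
python3 -c "
from h import *
cal()"
```

```text
q -0.006 x -0.0005 z 0.1335 ang 77.22000000000003 F q,x,z -1.7 1.5 0.7 t 21.7
```

Sliding at about 2–3 N. I'll continue in small steps until the force rises.

Emit:
{"api": "drive_tool", "payload": {
  "rows": [
    [[0.001,0,0],0],
    [[0.001,0,0],0],
    [[0,0,0],0]
  ]
}}

```text
t: 22.0
tool_pos: [0.4448, -0.0038, 0.1335]
tool_rot: [2.455, 1.961, 0.0]
contact_force: [-0.0, -3.6, 1.0]
opening: -0.0001
grip_force: 1.3
```

Emit:
{"api": "drive_tool", "payload": {
  "rows": [
    [[0.001,0,0],0],
    [[0.001,0,0],0],
    [[0,0,0],0]
  ]
}}

```text
t: 22.3
tool_pos: [0.4453, -0.0018, 0.1335]
tool_rot: [2.455, 1.961, 0.0]
contact_force: [0.3, -2.6, 0.3]
opening: -0.0004
grip_force: 1.3
```

Emit:
{"api": "drive_tool", "payload": {
  "rows": [
    [[0.001,0,0],0],
    [[0,0,0],0]
  ]
}}

```text
t: 22.5
tool_pos: [0.4454, -0.0015, 0.1335]
tool_rot: [2.453, 1.96, -0.002]
contact_force: [0.5, -6.3, 0.2]
opening: -0.0003
grip_force: 3.0
```

Emit:
{"api": "drive_tool", "payload": {
  "rows": [
    [[0.001,0,0],0],
    [[0,0,0],0],
    [[0,0,0],0]
  ]
}}

```text
t: 22.8
tool_pos: [0.4454, -0.0013, 0.1334]
tool_rot: [2.452, 1.96, -0.005]
contact_force: [-0.7, -10.4, 0.5]
opening: 0.0002
grip_force: 4.8
```

Emit:
{"api": "drive_tool", "payload": {
  "rows": [
    [[0.0005,0,0],0],
    [[0,0,0],0],
    [[0,0,0],0]
  ]
}}

```text
t: 23.1
tool_pos: [0.4455, -0.0012, 0.1334]
tool_rot: [2.452, 1.959, -0.007]
contact_force: [-1.5, -11.0, 1.1]
opening: -0.0
grip_force: 5.7
```

Emit:
{"api": "drive_tool", "payload": {
  "rows": [
    [[-0.001,0,0],0],
    [[-0.001,0,0],0],
    [[-0.002,0,0],0],
    [[-0.006,0,0],0],
    [[-0.01,0,0],0],
    [[0,0,-0.03],0],
    [[0,0,-0.05],0],
    [[-0.04,-0.02,-0.04],0],
    [[-0.04,-0.02,0],0],
    [[0,0,0],0]
  ]
}}

```text
t: 24.1
tool_pos: [0.3879, -0.0854, 0.2483]
tool_rot: [2.458, 1.951, 0.001]
contact_force: [0.6, 0.3, -0.1]
opening: -0.0001
grip_force: 0.0
```

Emit:
{"api": "drive_tool", "payload": {
  "rows": [
    [[-0.045,-0.01,0],0],
    [[-0.045,-0.01,0],0],
    [[-0.045,-0.01,0],0],
    [[0,0,0],0],
    [[0,0,0],0]
  ]
}}

```text
t: 24.6
tool_pos: [0.3298, -0.2079, 0.2462]
tool_rot: [-2.457, -1.956, -0.001]
contact_force: [0.8, 0.5, -0.8]
opening: -0.0001
grip_force: 0.0
```

```bash
python3 - <<'E'
from h import *
cal()
s,t=snap("6")
im=[crop(dict(d,image=gam(d["image"])),u,v,50,60,8) for d,u,v in((s,300,205),(t,310,180))]
cv2.imwrite("pics/m8.png",np.hstack(im))
E
```

```text
q -0.2286 x -0.0674 z 0.2462 ang 77.05000000000001 F q,x,z 0.6 0.6 -0.8 t 24.6
```

View pics/m8.png

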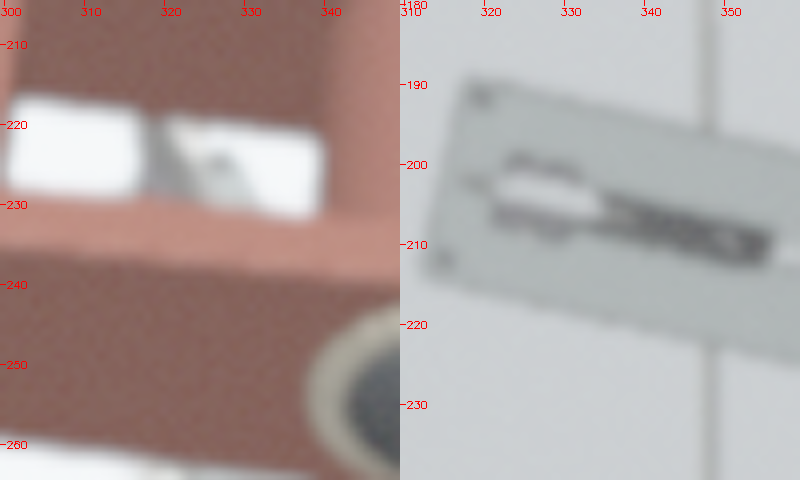

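The top view shows the block's bright top (u≈321–333, v≈203) square along the beam. The moving jaw meets it at u≈333, with no gap at either jaw. Handing in.

```bash
python3 -c "
from station import ctrl
print(ctrl.finish_job())"
```

```text
the job is handed in; nothing more can be done
None
```

The 30 mm block stands upright on the caliper's work rest with the moving jaw closed on it. The last top view showed no visible gap at either jaw, the other two blocks were left in the stand, and I handed the job in at about 25 s of the 58 s allowed, with the arm clear.

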